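# Complete the order tray and peel off a cover for it

### The arm

A 6-joint arm with a two-finger parallel gripper is mounted at the origin on the work surface. World frame = base frame: x ahead of the robot, y to its left, z up, the work surface at z = 0. Lengths are in mm, angles in rad, forces in N, time in s.
With the tool pointing down it reaches from about 275 to 750 mm from the base axis. Payload 10.2 kg.
Tool frame: the origin (TCP) lies between the finger pads; the fingertips stand 11 mm ahead of it and the grasp point (between the pads) lies 8 mm behind it; z points along the fingers, y is the line along which they close (so a half turn about z gives the same grasp; the last joint's range is limited). The gripper opens to 85 mm and grips with 20 to 120 N. Pads are 22 mm wide; open, the fingers measure 114 mm over their backs; the gripper's body (76 mm by 85 mm) begins 54 mm behind the grasp point. The pads swing forward as they close: fully open they stand 13 mm farther back than shut.
Start: joints at [-1.544, 0.313, 1.498, -0, 1.331, -0.223], TCP at [129.772, -508.715, 242.294] pointing down, gripper open.
Joint ranges: [-2.94, 2.94], [-0.97, 2.17], [0.19, 2.56], [-1.23, 4.37], [0.02, 3.11], [-2.88, 2.88]. Speed limits (rad/s): [2.39, 2.39, 3.01, 3.14, 3.14, 3.14].

### API

Orientations are given as a unit quaternion [w, x, y, z].
In Python, from rig import sense, eyes, finish_job gives the robot as it stands.
- The arm moves only by the shell command python3 -m jog 'ROWS' [FORCE]. ROWS is JSON, a list of rows, each a list of 7 numbers: the shift along the tool's x, y, z in m, then the turn, a rotation vector about the tool's x, y, z in rad, then the finger opening in m, from 0 to 0.0854. In form: [[dx, dy, dz, rx, ry, rz, gripper], ...]. A call has 1 to 5 rows; each row shifts and turns the commanded pose from where the row before left it, along the tool's axes as they then stand; what a row does not reach is not made up. A row lasts 1/10 s, in which the tool goes at most 50 mm and 8.59 degrees, less where a joint would pass 70% of its speed; a pose out of reach is approached as far as the arm can. A call is refused whole if a number of a shift passes 0.05 or a number of a turn 0.15, either way. A call with a gripper value outside its range is refused whole. The fingers move at their own pace and stop on an object; FORCE is the grip in N (left out, the last holds). Time passes only in rows, so rows that do not move let the fingers close. It gives the time, the measured TCP pose, the force, the opening and the grip force at its end, in the units of the state.
- sense(): the state, without advancing time (a new reading comes with each control period).
- eyes.capture(name): name is "scene" or "top"; returns the picture (480x640x3 uint8, red, green, blue); there is no depth.
- eyes.calibration(name): a dict with "fx", "fy", "cx", "cy" (pixels), "dist" ([k1, k2, p1, p2, k3] as OpenCV has them; the pictures are not rectified), "cam_to_world" (4x4, takes a point from camera to world coordinates). Camera axes: x right, y down, z forward; pixel columns grow to the right and rows downward; lengths in mm; the calibration is good to about 2 mm. A picture is of the moment at which its call begins. calibration takes no time and is no camera call.
- finish_job(): hands the job in; it is judged then, once.
The state is a dict: "time_s": time; "joints": joint angles; "dq": joint speeds; "tau": joint torques, N m; "eef_pos": TCP position; "ee_rot": TCP orientation; "force": force on the tool from outside, world axes, zero at the start; "wrist_torque": the same for the moment, N m; "grip_width": opening from 0.0 (shut) to 1.0 (fully open); "grip_force": force on a finger pad.
Only numpy, scipy, OpenCV 4.12 (cv2) and the standard library are available. Lean on these libraries where they do the work, as an engineer would, in place of code of your own. Each camera call takes 0.05 s, during which the arm holds its last target. There are 200 camera calls.

### The job

One tablet bottle already stands in the grey order tray: add two more of the small white tablet bottles from the bench, standing upright, so that it holds exactly three. Then take the top cover of the sticky pile by its own upright corner tab (the highest one), peel it off by raising that corner first while the opposite corner still lies on the pile, leaving the rest of the pile in place. Finish while holding the cover by its tab, level and still, centred about a hand's breadth above the filled tray, ready to close it; do not put it down, and leave everything else where it is.

Things in the scene. Friction and masses are not known exactly. Their poses are not given: they have to be found in the camera images.
- tray: the grey open order tray, 156 mm square, 56 mm high, walls and floor 5 mm thick, inside 146 mm square; fixed to the bench, turned by up to 0.35 rad. Origin: centre of its underside on the bench; x and y run square to its walls, z up.
- vial0_mid (a point): a small white tablet bottle, 30 mm diameter, 50 mm tall, flat screw cap; this point is its centre, 25 mm above its underside; its z axis points up through the cap; 35 g or so. This one already stands in the tray at the start, near the middle of the tray's -x wall (tray frame, x about -47 mm, y within 30 mm of the middle).
- vial1_mid (a point): a small white tablet bottle, 30 mm diameter, 50 mm tall, flat screw cap; this point is its centre, 25 mm above its underside; its z axis points up through the cap; 35 g or so. Stands on the bench at the start, in the group between stack and tray.
- vial2_mid (a point): a small white tablet bottle, 30 mm diameter, 50 mm tall, flat screw cap; this point is its centre, 25 mm above its underside; its z axis points up through the cap; 35 g or so. Stands on the bench at the start, in the group between stack and tray.
- vial3_mid (a point): a small white tablet bottle, 30 mm diameter, 50 mm tall, flat screw cap; this point is its centre, 25 mm above its underside; its z axis points up through the cap; 35 g or so. Stands on the bench at the start, in the group between stack and tray.
- vial4_mid (a point): a small white tablet bottle, 30 mm diameter, 50 mm tall, flat screw cap; this point is its centre, 25 mm above its underside; its z axis points up through the cap; 35 g or so. Stands on the bench at the start, in the group between stack and tray.
- stack: lower part of the pile: 8 mm steel stand with two white covers on it, 1.6 kg in all, loose on the bench, plate top 34 mm above the bench. Origin: centre of its underside; z up; the square's corners (120 mm out) lie on its x and y axes. Its covers have tabs like the top one's, but at the +y and -y corners and 13 to 26 mm lower.
- cover: top cover of the pile, to be peeled: white, 170 mm square, about 100 g, 21 mm thick with a 9 mm skirt that sticks round the panel below. Origin: centre of its lower edge, 34 mm above the bench at the start; z up; corners 120 mm out on its x and y axes, the tab on -x. Tight fit: peeling takes about 5 N at the tab; free once raised 8 mm all round.
- cover_tab (a point): grip point of the top cover's thumb tab: an upright fin 8 mm thick (along the cover's y), 26 mm long (along x), top 13 mm above this point, foot 21 mm below. 137 mm from the cover's axis, 17 mm beyond its corner, 29 mm above its lower edge; 63 mm above the bench at the start. Free space on both sides. Axes as the cover's.
- cover_mid (a point): middle of the top cover, 11 mm above its lower edge. Axes as the cover's.
- cover_far (a point): the top cover's corner opposite the tab, at its lower edge, 118 mm from its middle.
- stack_far (a point): the point of the stack on which the top cover's opposite corner lies at the start.
- jar_mid (a point): bystander: amber jar with a black cap, 48 mm diameter, 62 mm tall, among the tablet bottles; its centre.
- tape_mid (a point): bystander: roll of paper tape lying flat, 54 mm diameter, 18 mm high, among the tablet bottles; its centre.
- syrup_mid (a point): bystander: amber syrup bottle, 52 mm diameter, 120 mm tall, at the back; its centre.
- carton_mid (a point): bystander: carton 60 x 110 x 50 mm at the back; its centre.
- mug_mid (a point): bystander: white mug 76 mm wide, 90 mm tall, at the right side; its centre.
There are look-alikes about, which are no part of the job. Of the things like the tray, leave any that is green; of the rest the larger one is meant.

How it is judged (in metres and radians):
On the way, in this order (a step that is already met when the one before it is completed fails the run):
1. exactly three tablet bottles stand upright in the tray and are let go, the other two left on the bench (x of vial0_mid in the frame of tray between -0.066 and 0.066 m and y of vial0_mid in the frame of tray between -0.066 and 0.066 m and z of vial0_mid in the frame of tray below 0.045 m and angle between vial0_mid's own z axis and vertical below 0.3 rad and contact force between vial0 and the fingers below 0.1 N and ((x of vial1_mid in the frame of tray between -0.066 and 0.066 m and y of vial1_mid in the frame of tray between -0.066 and 0.066 m and z of each of vial1_mid, vial2_mid in the frame of tray below 0.045 m and angle between each of vial1_mid, vial2_mid, vial3_mid, vial4_mid's own z axis and vertical below 0.3 rad and contact force between each of vial1, vial2 and the fingers below 0.1 N and x of vial2_mid in the frame of tray between -0.066 and 0.066 m and y of vial2_mid in the frame of tray between -0.066 and 0.066 m and distance of each of vial3_mid, vial4_mid from where it was at the start of the episode below 0.04 m) or (x of vial1_mid in the frame of tray between -0.066 and 0.066 m and y of vial1_mid in the frame of tray between -0.066 and 0.066 m and z of each of vial1_mid, vial3_mid in the frame of tray below 0.045 m and angle between each of vial1_mid, vial2_mid, vial3_mid, vial4_mid's own z axis and vertical below 0.3 rad and contact force between each of vial1, vial3 and the fingers below 0.1 N and distance of each of vial2_mid, vial4_mid from where it was at the start of the episode below 0.04 m and x of vial3_mid in the frame of tray between -0.066 and 0.066 m and y of vial3_mid in the frame of tray between -0.066 and 0.066 m) or (x of vial1_mid in the frame of tray between -0.066 and 0.066 m and y of vial1_mid in the frame of tray between -0.066 and 0.066 m and z of each of vial1_mid, vial4_mid in the frame of tray below 0.045 m and angle between each of vial1_mid, vial2_mid, vial3_mid, vial4_mid's own z axis and vertical below 0.3 rad and contact force between each of vial1, vial4 and the fingers below 0.1 N and distance of each of vial2_mid, vial3_mid from where it was at the start of the episode below 0.04 m and x of vial4_mid in the frame of tray between -0.066 and 0.066 m and y of vial4_mid in the frame of tray between -0.066 and 0.066 m) or (distance of each of vial1_mid, vial4_mid from where it was at the start of the episode below 0.04 m and angle between each of vial1_mid, vial2_mid, vial3_mid, vial4_mid's own z axis and vertical below 0.3 rad and x of vial2_mid in the frame of tray between -0.066 and 0.066 m and y of vial2_mid in the frame of tray between -0.066 and 0.066 m and z of each of vial2_mid, vial3_mid in the frame of tray below 0.045 m and contact force between each of vial2, vial3 and the fingers below 0.1 N and x of vial3_mid in the frame of tray between -0.066 and 0.066 m and y of vial3_mid in the frame of tray between -0.066 and 0.066 m) or (distance of each of vial1_mid, vial3_mid from where it was at the start of the episode below 0.04 m and angle between each of vial1_mid, vial2_mid, vial3_mid, vial4_mid's own z axis and vertical below 0.3 rad and x of vial2_mid in the frame of tray between -0.066 and 0.066 m and y of vial2_mid in the frame of tray between -0.066 and 0.066 m and z of each of vial2_mid, vial4_mid in the frame of tray below 0.045 m and contact force between each of vial2, vial4 and the fingers below 0.1 N and x of vial4_mid in the frame of tray between -0.066 and 0.066 m and y of vial4_mid in the frame of tray between -0.066 and 0.066 m) or (distance of each of vial1_mid, vial2_mid from where it was at the start of the episode below 0.04 m and angle between each of vial1_mid, vial2_mid, vial3_mid, vial4_mid's own z axis and vertical below 0.3 rad and x of vial3_mid in the frame of tray between -0.066 and 0.066 m and y of vial3_mid in the frame of tray between -0.066 and 0.066 m and z of each of vial3_mid, vial4_mid in the frame of tray below 0.045 m and contact force between each of vial3, vial4 and the fingers below 0.1 N and x of vial4_mid in the frame of tray between -0.066 and 0.066 m and y of vial4_mid in the frame of tray between -0.066 and 0.066 m))), for 0.2 s.
2. the top cover is peeled: its tab corner is raised (tilt over 0.1 rad) while its opposite corner is still within 15 mm of the pile (angle between cover's own z axis and vertical above 0.1 rad and distance between cover_far and stack_far below 0.015 m and contact force between the fingers and cover above 0.5 N), for 0.05 s.
At the end, for the whole second after the job is handed in: Three bottles stand free in the tray, the other two still stand within 40 mm of their places; the cover is carried by the fingers alone, level within 14 degrees, still, its middle within 40 mm of the tray's centre and 110 to 260 mm above the bench; the rest of the pile within 30 mm of its place (all of step 1 and horizontal distance between cover_mid and tray below 0.04 m and height (world z) of cover_mid between 0.11 and 0.26 m and angle between cover's own z axis and vertical below 0.25 rad and contact force between the fingers and cover above 1 N and contact force between cover and tray below 0.05 N and contact force between cover and stack below 0.05 N and contact force between cover and vial0 below 0.05 N and contact force between cover and vial1 below 0.05 N and contact force between cover and vial2 below 0.05 N and contact force between cover and vial3 below 0.05 N and contact force between cover and vial4 below 0.05 N and linear speed of cover below 0.03 m/s and distance of stack from where it was at the start of the episode below 0.03 m and angle between stack's own z axis and vertical below 0.05 rad); the arm keeps its last pose, push and grip.
It fails at once if the rest of the pile is lifted, tipped or dragged along (height (world z) of stack above 0.012 m or angle between stack's own z axis and vertical above 0.12 rad or distance of stack from where it was at the start of the episode above 0.04 m).
It fails at once if a bystander is shoved or knocked over (distance of any of jar_mid, tape_mid, syrup_mid, carton_mid, mug_mid from where it was at the start of the episode above 0.03 m).
It also fails if it takes over 64 s, if anything falls off the work surface, if the arm or the gripper's body presses on something with over 40 N, if the wrist force passes 120 N, or if a joint passes its speed limit or range.

## Working session

There is one attempt and no reset: what is moved stays moved. The work goes in short steps, Python scripts to look and compute and a shell command to move; the robot and the scene stay as the last step left them, time stands still between calls to the robot, and variables do not carry over. Pictures are saved under pics/ and viewed, at most 10 in all, crops included, and the job is handed in when it is done.

```bash
mkdir -p pics; cat > h.py <<'E'
import numpy as np, cv2
from rig import sense, eyes
from scipy.spatial.transform import Rotation as R
def cal(n):
    c=eyes.calibration(n); K=np.array([[c['fx'],0,c['cx']],[0,c['fy'],c['cy']],[0,0,1.]])
    return K,np.array(c['dist'],float),np.array(c['cam_to_world'],float)
def ray(n,uv):
    K,d,T=cal(n); p=cv2.undistortPoints(np.array(uv,float).reshape(-1,1,2),K,d).reshape(-1,2)
    v=np.c_[p,np.ones(len(p))]@T[:3,:3].T
    return T[:3,3],v
def onz(n,uv,z):
    o,v=ray(n,uv); return o+v*((np.asarray(z)-o[2])/v[:,2])[:,None]
def proj(n,P):
    K,d,T=cal(n); Ti=np.linalg.inv(T)
    r,_=cv2.Rodrigues(Ti[:3,:3]); return cv2.projectPoints(np.array(P,float).reshape(-1,1,3),r,Ti[:3,3],K,d)[0].reshape(-1,2)
def tri(a,ua,b,ub):
    o1,v1=ray(a,[ua]);o2,v2=ray(b,[ub]);A=np.c_[v1[0],-v2[0]];t=np.linalg.lstsq(A,o2-o1,rcond=None)[0]
    p,q=o1+t[0]*v1[0],o2+t[1]*v2[0]; return (p+q)/2,np.linalg.norm(p-q)
E
python3 - <<'E'
from h import *
s=sense(); print(s)
for n in("scene","top"):
    cv2.imwrite(f"pics/{n}0.png",eyes.capture(n)[:,:,::-1]); print(n,cal(n))
E
```

```text
{'time_s': 0.0, 'joints': array([-1.54441932e+00,  3.13475949e-01,  1.49845828e+00,  1.32296706e-05,
        1.33098664e+00, -2.23445204e-01]), 'dq': array([ 4.17216672e-04, -4.49795715e-04, -1.92434947e-04,  9.41334304e-05,
       -6.53891960e-04,  9.06695222e-04]), 'tau': array([ 5.18978140e-04, -4.12269294e+01, -2.59742779e+01, -1.83358225e-04,
        4.14496768e-03,  6.50595631e-07]), 'eef_pos': array([ 129.75832278, -508.45801902,  241.71380664]), 'ee_rot': array([-6.60256114e-04,  9.92208724e-01,  1.24584942e-01,  7.17249183e-05]), 'force': array([ 0.31721052, -0.44327262,  0.75497392]), 'wrist_torque': array([-0.01935692,  0.00017768, -0.02360407]), 'grip_force': 0.0, 'grip_width': 0.996864351604853}
scene (array([[544.16484803,   0.        , 325.02274535],
       [  0.        , 544.16484803, 234.9525594 ],
       [  0.        ,   0.        ,   1.        ]]), array([0.01096927, 0.        , 0.        , 0.        , 0.        ]), array([[ 2.83340813e-01,  7.05521930e-01, -6.49582012e-01,
         1.32300399e+03],
       [ 9.58813949e-01, -1.94385086e-01,  2.07099611e-01,
        -3.49345714e+02],
       [ 1.98442619e-02, -6.81508067e-01, -7.31541496e-01,
         9.80984302e+02],
       [ 0.00000000e+00,  0.00000000e+00,  0.00000000e+00,
         1.00000000e+00]]))
top (array([[566.56863288,   0.        , 319.59359819],
       [  0.        , 566.56863288, 224.66891268],
       [  0.        ,   0.        ,   1.        ]]), array([-0.17994222,  0.        ,  0.        ,  0.        ,  0.        ]), array([[-8.97446479e-03, -9.96906258e-01,  7.80856755e-02,
         4.12035113e+02],
       [-9.99954204e-01,  8.68744126e-03, -4.01468306e-03,
        -9.36722344e+01],
       [ 3.32389794e-03, -7.81181292e-02, -9.96938569e-01,
         1.39571103e+03],
       [ 0.00000000e+00,  0.00000000e+00,  0.00000000e+00,
         1.00000000e+00]]))
```

View pics/scene0.png

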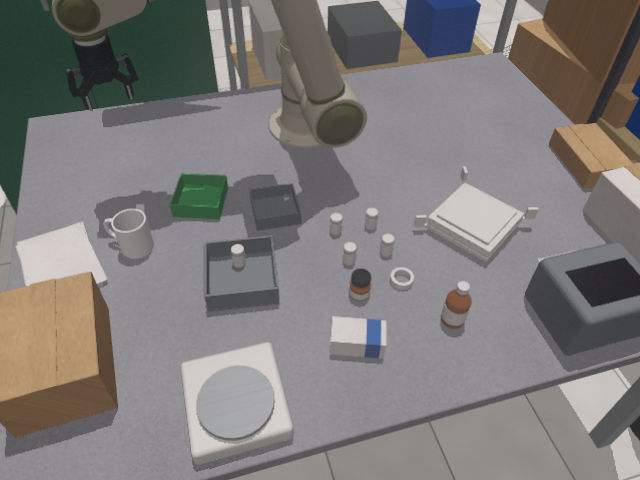

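View pics/top0.png

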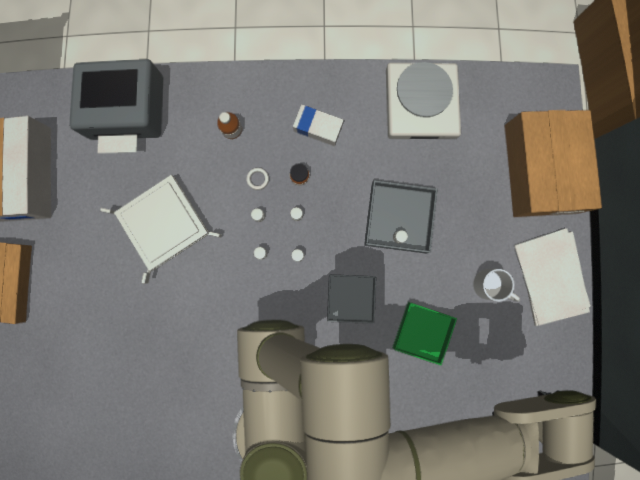

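The scene view shows the larger grey tray at (241,272), the small grey look-alike at (275,206) and the green one at (200,196). Four bench bottles are at (336,224), (371,219), (349,254) and (387,245). The pile is at (475,218) with tabs at (420,221), (464,173) and (532,213). In the top view the tray is at (400,216), the bottles at (257,214), (296,213), (260,253) and (297,254), and the tabs at (105,210), (147,277) and (216,233). Next I'll take close crops for precise pixels.

```bash
python3 - <<'E'
import cv2, numpy as np
s=cv2.imread('pics/scene0.png');t=cv2.imread('pics/top0.png')
def up(i,x,y,w,h,k): return cv2.resize(i[y:y+h,x:x+w],None,fx=k,fy=k,interpolation=cv2.INTER_CUBIC)
a=up(t,90,170,200,150,2);b=up(s,405,155,150,112.__int__(),2)
c=np.zeros((600,800,3),np.uint8)
A=up(t,95,165,133,125,3);B=up(s,410,160,133,100,3)
c[:375,:399]=A;c[:300,400:799]=B
C=up(t,355,170,90,90,2);D=up(s,195,225,100,90,2);c[380:560,:180]=C;c[310:490,400:600]=D
cv2.imwrite('pics/crop1.png',c)
E
```

```text
File "<stdin>", line 4
    a=up(t,90,170,200,150,2);b=up(s,405,155,150,112.__int__(),2)
                                                   ^
SyntaxError: invalid decimal literal
```

```bash
python3 - <<'E'
import cv2, numpy as np
s=cv2.imread('pics/scene0.png');t=cv2.imread('pics/top0.png')
def up(i,x,y,w,h,k): return cv2.resize(i[y:y+h,x:x+w],None,fx=k,fy=k,interpolation=cv2.INTER_CUBIC)
c=np.zeros((600,800,3),np.uint8)
A=up(t,95,165,133,125,3);B=up(s,410,160,133,100,3)
c[:375,:399]=A;c[:300,400:799]=B
C=up(t,355,170,90,90,2);D=up(s,195,225,100,90,2);c[380:560,:180]=C;c[310:490,400:600]=D
cv2.imwrite('pics/crop1.png',c)
from h import *
# bottles: circle blobs of bright pixels in top and cap in scene
for nm,i,L in(('top',t,[(257,214),(296,213),(260,253),(297,254),(401,236)]),('scene',s,[(336,218),(371,213),(349,248),(387,239),(238,250)])):
    hsv=cv2.cvtColor(i,cv2.COLOR_BGR2GRAY)
    n,l,st,ce=cv2.connectedComponentsWithStats((hsv>165).astype(np.uint8))
    for p in L:
        k=l[p[1],p[0]]; print(nm,p,k,st[k],ce[k].round(1))
P=[[257,214],[296,213],[260,253],[297,254],[401,236]]
print(onz('top',P,50).round(0))
print(proj('scene',onz('top',P,50)).round(0))
E
```

```text
top (257, 214) 26 [251 209  12  11 102] [256.4 214. ]
top (296, 213) 27 [291 208  11  11 103] [295.8 212.9]
top (260, 253) 31 [254 247  11  12 105] [259.  252.6]
top (297, 254) 32 [292 250  11  11 103] [296.9 254.9]
top (401, 236) 29 [396 231  12  11 103] [401.4 235.9]
scene (336, 218) 20 [330 213  13   8  80] [335.9 216.5]
scene (371, 213) 19 [366 208  12   8  77] [371.8 211.3]
scene (349, 248) 27 [344 242  13   9  92] [349.7 246. ]
scene (387, 239) 26 [382 233  13  10  92] [387.8 237.7]
scene (238, 250) 28 [231 244  13  10  90] [236.8 248.5]
[[ 544.   50.   50.]
 [ 546.  -43.   50.]
 [ 451.   43.   50.]
 [ 448.  -45.   50.]
 [ 489. -293.   50.]]
[[387. 238.]
 [349. 247.]
 [370. 212.]
 [336. 218.]
 [236. 250.]]
```

View pics/crop1.png

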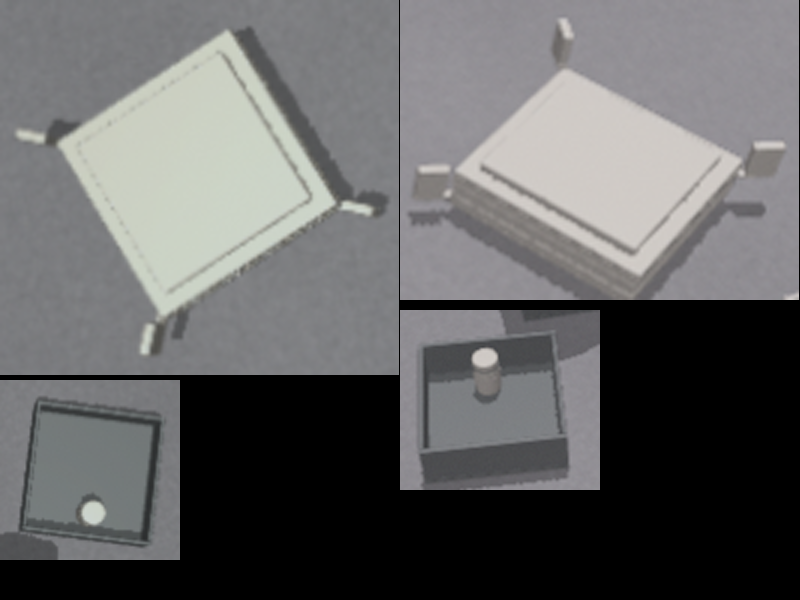

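```bash
cat > m.py <<'E'
from h import *
tp=lambda x,y:(95+x/3-.33,165+y/3-.33); sc=lambda x,y:(410+(x-400)/3-.33,160+y/3-.33)
for nm,a,b in(('tabBack',tp(150,339),sc(563,22)),('tabL',tp(29,136),sc(767,145)),('tabR',tp(359,209),sc(433,168)),
 ('cFar',tp(230,31),sc(630,262)),('cL',tp(60,143),sc(741,160)),('cBack',tp(160,313),sc(566,70)),('cR',tp(336,203),sc(456,172))):
    print(nm,*[np.round(x,1) for x in tri('top',a,'scene',b)])
tt=lambda x,y:(355+x/2-.25,170+(y-380)/2-.25); ss=lambda x,y:(195+(x-400)/2-.25,225+(y-310)/2-.25)
for a,b in(((38,402),(568,438)),((160,416),(421,452)),((147,543),(420,345)),((22,529),(554,335))):
    print('tray',*[np.round(x,1) for x in tri('top',tt(*a),'scene',ss(*b))], onz('top',[tt(*a)],56).round(1))
for a,b in(((256.4,214),(387.8,237.7)),((295.8,212.9),(349.7,246)),((259,252.6),(371.8,211.3)),((296.9,254.9),(335.9,216.5)),((401.4,235.9),(236.8,248.5))):
    print('vial',*[np.round(x,1) for x in tri('top',a,'scene',b)])
for nm,t,s in(('jar',(299,172),(361,277)),('tape',(258,178),(402,277))): print(nm,tri('top',t,'scene',s))
E
python3 m.py
```

```text
tabBack [394.  313.8  85.4] 2.7
tabL [556.5 422.8  63.7] 0.6
tabR [497.  154.4  50.7] 3.3
cFar [639.5 256.6  60.4] 1.9
cL [553.  403.9  47.8] 3.2
cBack [414.1 316.4  47.6] 0.8
cR [502.1 173.6  46. ] 2.5
tray [ 622.3 -228.    52.9] 4.1 [[ 621.3 -229.6   56. ]]
tray [ 603.3 -377.5   57.6] 1.8 [[ 603.6 -376.9   56. ]]
tray [ 451.1 -357.8   56.3] 1.2 [[ 451.2 -357.3   56. ]]
tray [ 469.9 -207.8   49.7] 1.4 [[ 469.5 -208.    56. ]]
vial [544.4  52.1  51. ] 1.0
vial [546.1 -42.1  51.9] 1.1
vial [452.1  45.8  51.4] 0.8
vial [446.  -44.1  51.4] 1.0
vial [ 488.6 -292.5   56.2] 1.7
jar (array([643.77991257, -49.73094473,  58.7963925 ]), np.float64(2.681999192845337))
tape (array([637.45483296,  53.32254995,  16.41366732]), np.float64(3.687944662983862))
```

Candidates for the two bottles, by top-view pixel: (257,214), (296,213), (260,253) and (297,254). I choose (296,213) and (297,254), the two nearest the tray. The one already in the tray, at (401,236), stays. For the tab, (147,277) is the highest (measured 85 mm, against 64 and 51 for the other two) and is the top cover's own. For the tray, I choose the larger grey one at (400,216).

Step 1: turn so the fingers close along the tray's x axis, then move above the first bottle.

```bash
cat > go.py <<'E'
import sys
from h import *
def show(P=None,phi=None):
    s=sense(); q=s['ee_rot']; r=R.from_quat([q[1],q[2],q[3],q[0]]); M=r.as_matrix()
    f=np.degrees(np.arctan2(M[1,0],M[0,0])); print('t',round(s['time_s'],2),'pos',s['eef_pos'].round(1),'phi',round(f,2),'zax',M[:,2].round(3),'w',round(s['grip_width'],3),'gf',round(s['grip_force'],1),'F',s['force'].round(1))
    if P is not None: print('tool shift mm',(M.T@(np.array(P)-s['eef_pos'])).round(1))
    if phi is not None: print('rz',round(np.radians((f-phi+180)%360-180),3))
if __name__=='__main__':
    a=[float(x) for x in sys.argv[1:]]; show(a[:3] if len(a)>2 else None,a[3] if len(a)>3 else None)
E
python3 -m jog '[[0,0,0,0,0,-0.149,0.06],[0,0,0,0,0,-0.149,0.06],[0,0,0,0,0,-0.149,0.06],[0,0,0,0,0,-0.149,0.06],[0,0,0,0,0,-0.149,0.06]]' 40
python3 -m jog '[[0,0,0,0,0,-0.149,0.06],[0,0,0,0,0,-0.149,0.06],[0,0,0,0,0,-0.149,0.06],[0,0,0,0,0,0,0.06]]'
python3 go.py 546 -42 110 82.6
```

```text
time_s: 0.6
eef_pos: [129.8, -508.6, 241.9]
ee_rot: [-0.0, 0.877, 0.48, 0.0]
force: [0.4, 0.2, 0.3]
grip_width: 0.707
grip_force: 0.0
time_s: 1.0
eef_pos: [129.8, -508.6, 242.0]
ee_rot: [-0.0, 0.751, 0.661, 0.0]
force: [-0.4, 0.2, -0.5]
grip_width: 0.695
grip_force: 0.0
t 1.0 pos [ 129.8 -508.6  242. ] phi 82.68 zax [-0.     0.001 -1.   ] w 0.695 gf 0.0 F [-0.4  0.2 -0.5]
tool shift mm [515.7 353.4 132.3]
rz 0.001
```

```bash

python3 -m jog '[[0.034,0.0235,0.006,0,0,0,0.06],[0.034,0.0235,0.006,0,0,0,0.06],[0.034,0.0235,0.006,0,0,0,0.06],[0.034,0.0235,0.006,0,0,0,0.06],[0.034,0.0235,0.006,0,0,0,0.06]]' >/dev/null
python3 -m jog '[[0.034,0.0235,0.006,0,0,0,0.06],[0.034,0.0235,0.006,0,0,0,0.06],[0.034,0.0235,0.006,0,0,0,0.06],[0.034,0.0235,0.006,0,0,0,0.06],[0.034,0.0235,0.006,0,0,0,0.06]]' >/dev/null
python3 -m jog '[[0.034,0.0235,0.01,0,0,0,0.06],[0.034,0.0235,0.01,0,0,0,0.06],[0.034,0.0235,0.01,0,0,0,0.06],[0.034,0.0235,0.01,0,0,0,0.06],[0,0,0,0,0,0,0.06]]' >/dev/null
python3 go.py 546 -42.1 110 82.6
```

```text
t 2.5 pos [518.5 -75.6 140.7] phi 82.6 zax [-0.002  0.001 -1.   ] w 0.703 gf 0.0 F [-0.2 -0.1 -0.1]
tool shift mm [36.8 23.  30.7]
rz 0.0
```

```bash

python3 -m jog '[[0.0184,0.0115,0.015,0,0,0,0.06],[0.0184,0.0115,0.015,0,0,0,0.06],[0,0,0.0,0,0,0,0.06],[0,0,0,0,0,0,0.06]]' >/dev/null
python3 go.py 546 -42.1 26 82.6
python3 - <<'E'
from h import *
cv2.imwrite('pics/a.png',cv2.resize(eyes.capture('scene')[150:300,260:460,::-1],None,fx=3,fy=3))
E
```

```text
t 2.9 pos [544.4 -45.9 112.3] phi 82.5 zax [-0.001 -0.    -1.   ] w 0.701 gf 0.0 F [ 0.1 -0.3 -0.6]
tool shift mm [ 4.   1.1 86.3]
rz -0.002
```

View pics/a.png

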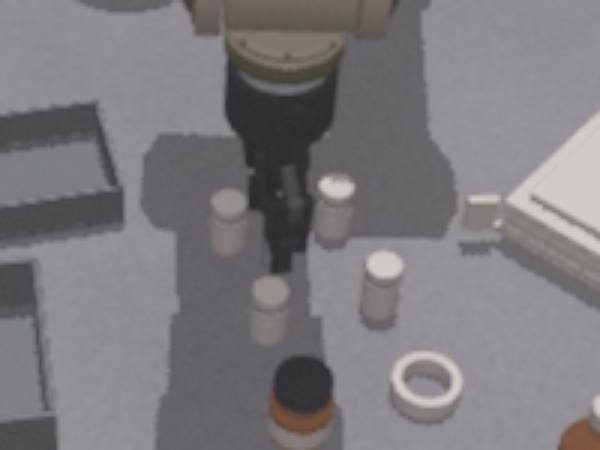

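The crop confirms the choice: the gripper hovers over the near-left bottle at crop (268,310), with the jar at (303,385) and the others clear. Now I descend and grip.

```bash

python3 -m jog '[[0.004,0.001,0.025,0,0,0,0.06],[0,0,0.025,0,0,0,0.06],[0,0,0.025,0,0,0,0.06],[0,0,0.011,0,0,0,0.06],[0,0,0,0,0,0,0.06]]' >/dev/null
python3 go.py 546 -42.1 26
python3 -m jog '[[0,0,0,0,0,0,0.0],[0,0,0,0,0,0,0.0],[0,0,0,0,0,0,0],[0,0,0,0,0,0,0],[0,0,0,0,0,0,0]]' 30
python3 -m jog '[[0,0,0,0,0,0,0.0],[0,0,0,0,0,0,0.0],[0,0,-0.02,0,0,0,0],[0,0,-0.04,0,0,0,0],[0,0,-0.04,0,0,0,0]]' 
python3 go.py 560.7 -260.8 130 82.6
```

```text
t 3.45 pos [545.7 -42.2  25.9] phi 82.52 zax [-0.002  0.    -1.   ] w 0.701 gf 0.0 F [-0.3  0.   0.7]
tool shift mm [ 0.1  0.3 -0.1]
time_s: 3.95
eef_pos: [547.0, -41.9, 27.8]
ee_rot: [0.001, 0.751, 0.66, 0.0]
force: [-2.1, -2.0, 7.7]
grip_width: 0.334
grip_force: 29.4
time_s: 4.45
eef_pos: [546.0, -41.5, 127.8]
ee_rot: [-0.0, 0.751, 0.66, -0.0]
force: [0.5, 0.2, -0.2]
grip_width: 0.34
grip_force: 29.8
t 4.45 pos [546.  -41.5 127.8] phi 82.61 zax [-0.  0. -1.] w 0.34 gf 29.8 F [ 0.5  0.2 -0.2]
tool shift mm [-215.6   42.8   -2.2]
rz 0.0
```

```bash

python3 -m jog '[[-0.036,0.007,0,0,0,0,0],[-0.036,0.007,0,0,0,0,0],[-0.036,0.007,0,0,0,0,0],[-0.036,0.007,0,0,0,0,0],[-0.036,0.007,0,0,0,0,0]]' >/dev/null
python3 -m jog '[[-0.036,0.007,0,0,0,0,0],[0,0,0,0,0,0,0],[0,0,0,0,0,0,0]]' >/dev/null
python3 go.py 560.7 -260.8 33 82.6
```

```text
t 5.25 pos [ 560.  -261.6  126.4] phi 82.54 zax [ 0.  0. -1.] w 0.339 gf 29.8 F [-0.2  0.3  0.3]
tool shift mm [ 0.9  0.6 93.4]
rz -0.001
```

```bash

python3 -m jog '[[0.001,0.001,0.03,0,0,0,0],[0,0,0.03,0,0,0,0],[0,0,0.02,0,0,0,0],[0,0,0.01,0,0,0,0],[0,0,0.002,0,0,0,0]]' 
python3 -m jog '[[0,0,0,0,0,0,0],[0,0,0,0,0,0,0.05],[0,0,0,0,0,0,0.05],[0,0,0,0,0,0,0.05],[0,0,0,0,0,0,0.05]]' 
python3 -m jog '[[0,0,-0.02,0,0,0,0.05],[0,0,-0.04,0,0,0,0.05],[0,0,-0.04,0,0,0,0.05],[0,0,0,0,0,0,0.05]]'
python3 go.py 446 -44.1 130 82.6
```

```text
time_s: 5.75
eef_pos: [561.2, -259.4, 33.8]
ee_rot: [-0.001, 0.751, 0.66, -0.0]
force: [0.5, -0.5, -0.3]
grip_width: 0.338
grip_force: 29.8
time_s: 6.25
eef_pos: [561.4, -260.5, 34.7]
ee_rot: [0.0, 0.751, 0.66, 0.0]
force: [0.6, -0.5, 0.2]
grip_width: 0.585
grip_force: 0.0
time_s: 6.65
eef_pos: [563.3, -261.7, 140.3]
ee_rot: [0.005, 0.751, 0.66, 0.001]
force: [0.7, -0.4, -0.2]
grip_width: 0.582
grip_force: 0.0
t 6.65 pos [ 563.3 -261.7  140.3] phi 82.61 zax [ 0.008 -0.006 -1.   ] w 0.582 gf 0.0 F [ 0.7 -0.4 -0.2]
tool shift mm [ 200.8 -144.4    8. ]
rz 0.0
```

```bash

python3 -m jog '[[0.036,-0.026,0,0,0,0,0.06],[0.036,-0.026,0,0,0,0,0.06],[0.036,-0.026,0,0,0,0,0.06],[0.036,-0.026,0,0,0,0,0.06],[0.036,-0.026,0,0,0,0,0.06]]' >/dev/null
python3 -m jog '[[0.021,-0.0145,0.008,0,0,0,0.06],[0,0,0.015,0,0,0,0.06],[0,0,0.015,0,0,0,0.06],[0,0,0,0,0,0,0.06],[0,0,0,0,0,0,0.06]]' >/dev/null
python3 go.py 446 -44.1 26 82.6
python3 - <<'E'
from h import *
cv2.imwrite('pics/b.png',cv2.resize(np.vstack([eyes.capture('scene')[175:325,190:440,::-1]]),None,fx=3,fy=3))
E
```

```text
t 7.65 pos [443.9 -42.5  96.4] phi 82.6 zax [-0.  0. -1.] w 0.705 gf 0.0 F [ 0.3 -0.1  1.3]
tool shift mm [-1.3  2.3 70.4]
rz 0.0
```

View pics/b.png

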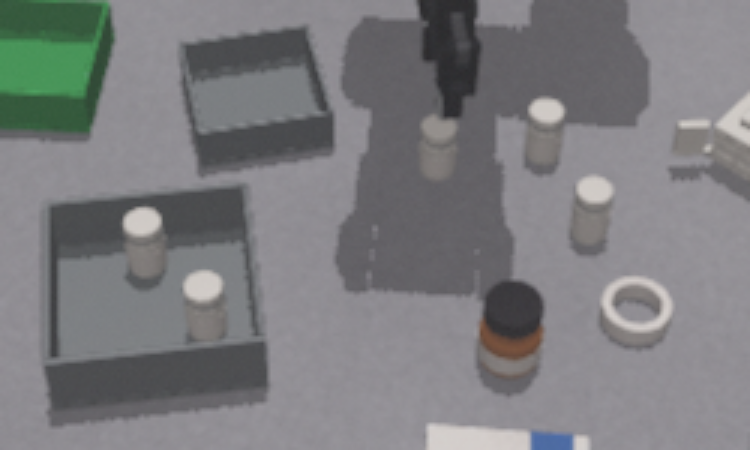

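The first bottle stands upright in the tray at crop (205,305), next to the original at (145,240). The gripper is over the second bottle at (438,150).

```bash

python3 -m jog '[[-0.001,0.002,0.025,0,0,0,0.06],[0,0,0.025,0,0,0,0.06],[0,0,0.015,0,0,0,0.06],[0,0,0.005,0,0,0,0.06],[0,0,0,0,0,0,0.06]]' 
python3 -m jog '[[0,0,0,0,0,0,0.0],[0,0,0,0,0,0,0.0],[0,0,0,0,0,0,0],[0,0,0,0,0,0,0],[0,0,0,0,0,0,0]]' 30
python3 -m jog '[[0,0,0,0,0,0,0.0],[0,0,0,0,0,0,0.0],[0,0,-0.02,0,0,0,0],[0,0,-0.04,0,0,0,0],[0,0,-0.045,0,0,0,0]]' 
python3 go.py 551.8 -330.4 130 82.6
```

```text
time_s: 8.2
eef_pos: [445.9, -43.8, 26.5]
ee_rot: [-0.0, 0.751, 0.66, -0.0]
force: [0.7, 0.7, 0.4]
grip_width: 0.698
grip_force: 0.0
time_s: 8.7
eef_pos: [446.2, -43.9, 27.3]
ee_rot: [0.001, 0.751, 0.66, 0.0]
force: [-1.1, 0.1, 6.0]
grip_width: 0.337
grip_force: 29.2
time_s: 9.2
eef_pos: [445.1, -43.5, 132.5]
ee_rot: [-0.001, 0.751, 0.66, -0.0]
force: [0.6, -0.2, 0.5]
grip_width: 0.337
grip_force: 29.8
t 9.2 pos [445.1 -43.5 132.5] phi 82.6 zax [-0.001  0.001 -1.   ] w 0.337 gf 29.8 F [ 0.6 -0.2  0.5]
tool shift mm [-270.8  142.7    2.2]
rz 0.0
```

```bash

python3 -m jog '[[-0.034,0.018,0,0,0,0,0],[-0.034,0.018,0,0,0,0,0],[-0.034,0.018,0,0,0,0,0],[-0.034,0.018,0,0,0,0,0],[-0.034,0.018,0,0,0,0,0]]' >/dev/null
python3 -m jog '[[-0.034,0.018,0,0,0,0,0],[-0.034,0.018,0,0,0,0,0],[-0.033,0.017,0,0,0,0,0],[0,0,0,0,0,0,0],[0,0,0,0,0,0,0]]' >/dev/null
python3 go.py 551.8 -330.4 33.5 82.6
```

```text
t 10.2 pos [ 552.4 -330.9  131.2] phi 82.57 zax [-0.     0.001 -1.   ] w 0.338 gf 29.9 F [-0.6  0.4 -0.9]
tool shift mm [ 0.4 -0.7 97.7]
rz -0.0
```

```bash

python3 -m jog '[[0,0,0.03,0,0,0,0],[0,0,0.03,0,0,0,0],[0,0,0.025,0,0,0,0],[0,0,0.01,0,0,0,0],[0,0,0.0025,0,0,0,0]]' 
python3 -m jog '[[0,0,0,0,0,0,0],[0,0,0,0,0,0,0.05],[0,0,0,0,0,0,0.05],[0,0,0,0,0,0,0.05],[0,0,0,0,0,0,0.05]]' 
python3 -m jog '[[0,0,-0.02,0,0,0,0.05],[0,0,-0.04,0,0,0,0.05],[0,0,-0.04,0,0,0,0.05],[0,0,-0.04,0,0,0,0.05],[0,0,0,0,0,0,0.05]]'
python3 go.py 394 313 150 167.5
python3 - <<'E'
from h import *
cv2.imwrite('pics/t2.png',eyes.capture('top')[:,:,::-1]);cv2.imwrite('pics/s2.png',eyes.capture('scene')[:,:,::-1])
s=cv2.imread('pics/s2.png');t=cv2.imread('pics/t2.png')
u=lambda i,x,y,w,h,k: cv2.resize(i[y:y+h,x:x+w],None,fx=k,fy=k,interpolation=cv2.INTER_CUBIC)
c=np.zeros((600,800,3),np.uint8)
c[:400,:400]=u(t,120,250,50,50,8);c[:400,400:]=u(s,440,155,50,50,8);c[400:,:240]=u(s,200,230,120,100,2)
c[400:,240:440]=u(t,350,165,100,100,2)
cv2.imwrite('pics/c2.png',c)
E
```

```text
time_s: 10.7
eef_pos: [552.5, -329.8, 33.5]
ee_rot: [-0.001, 0.751, 0.66, -0.0]
force: [-0.7, 0.2, 0.2]
grip_width: 0.339
grip_force: 29.9
time_s: 11.2
eef_pos: [552.8, -330.9, 34.2]
ee_rot: [0.0, 0.751, 0.66, 0.0]
force: [-1.1, -0.1, -0.2]
grip_width: 0.588
grip_force: 0.0
time_s: 11.7
eef_pos: [554.3, -332.2, 180.2]
ee_rot: [0.005, 0.751, 0.66, 0.001]
force: [0.7, -0.9, -0.2]
grip_width: 0.582
grip_force: 0.0
t 11.7 pos [ 554.3 -332.2  180.2] phi 82.62 zax [ 0.008 -0.007 -1.   ] w 0.582 gf 0.0 F [ 0.7 -0.9 -0.2]
tool shift mm [ 619.4 -242.1   24.3]
rz -1.482
```

View pics/c2.png

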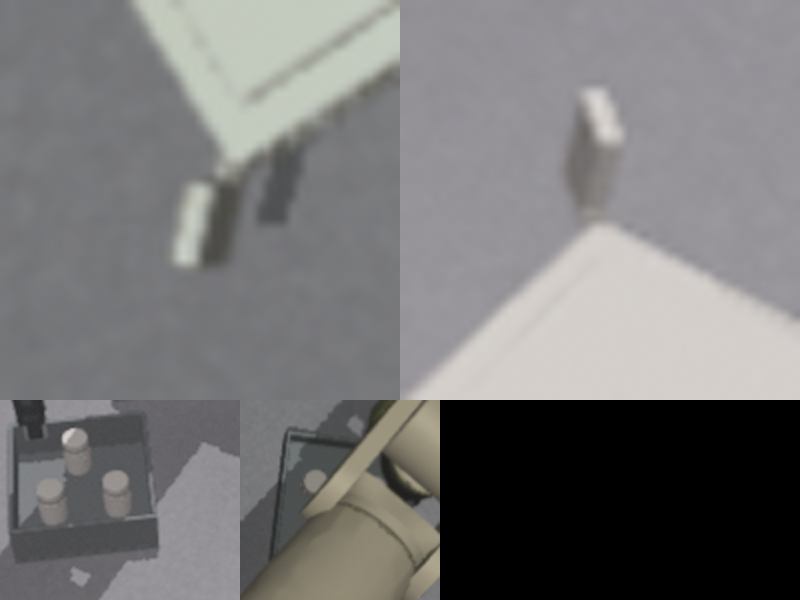

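Three bottles stand upright in the tray (lower-left crop). The tab's top face is centred at crop (193,225) in the top view and (602,115) in the scene view. I'll triangulate it and swing over at the same time.

```bash
python3 - <<'E'
from h import *
T=lambda x,y:(120+x/8-.44,250+y/8-.44);S=lambda x,y:(440+(x-400)/8-.44,155+y/8-.44)
print(tri('top',T(193,225),'scene',S(602,115)))
a=onz('top',[T(203,186),T(182,265)],76);print(a,np.degrees(np.arctan2(*(a[1]-a[0])[1::-1])))
b=onz('scene',[S(612,140),S(592,92)],76);print(b,np.degrees(np.arctan2(*(b[1]-b[0])[1::-1])))
print(onz('top',[T(193,225)],76),onz('scene',[S(602,115)],76))
# cover model fit check: predicted corners at z=46 for centre c, angle th
E
python3 -m jog '[[0,0,0,0,0,-0.148,0.05],[0,0,0,0,0,-0.148,0.05],[0,0,0,0,0,-0.148,0.05],[0,0,0,0,0,-0.148,0.05],[0,0,0,0,0,-0.148,0.05]]' >/dev/null
python3 -m jog '[[0,0,0,0,0,-0.148,0.05],[0,0,0,0,0,-0.148,0.05],[0,0,0,0,0,-0.148,0.05],[0,0,0,0,0,-0.148,0.05],[0,0,0,0,0,-0.148,0.05]]' >/dev/null
python3 go.py 394 313 150 167.5
```

```text
(array([393.76907582, 318.27023737,  77.85088676]), np.float64(2.0800431762794465))
[[404.87407361 314.82832609  76.        ]
 [381.54276727 321.16483118  76.        ]] 164.80565010938736
[[404.08399379 318.29047134  76.        ]
 [380.61686068 322.82844257  76.        ]] 169.05547949159296
[[393.3572947  317.83729964  76.        ]] [[391.96433246 320.7717403   76.        ]]
t 12.8 pos [ 552.1 -330.5  171.8] phi 167.75 zax [-0.002  0.002 -1.   ] w 0.589 gf 0.0 F [-0.8  0.1 -0.7]
tool shift mm [291.  595.2  23.6]
rz 0.004
```

```bash

python3 -m jog '[[0.018,0.037,0,0,0,0,0.05],[0.018,0.037,0,0,0,0,0.05],[0.018,0.037,0,0,0,0,0.05],[0.018,0.037,0,0,0,0,0.05],[0.018,0.037,0,0,0,0,0.05]]' >/dev/null
python3 -m jog '[[0.018,0.037,0,0,0,0,0.05],[0.018,0.037,0,0,0,0,0.05],[0.018,0.037,0,0,0,0,0.05],[0.018,0.037,0,0,0,0,0.05],[0.018,0.037,0,0,0,0,0.05]]' >/dev/null
python3 -m jog '[[0.018,0.037,0,0,0,0,0.05],[0.018,0.037,0,0,0,0,0.05],[0.018,0.037,0,0,0,0,0.05],[0.018,0.037,0,0,0,0,0.05],[0.018,0.037,0,0,0,0,0.05]]' >/dev/null
python3 -m jog '[[0.018,0.037,0,0,0,0,0.05],[0,0,0,0,0,0,0.05],[0,0,0,0,0,0,0.05]]' >/dev/null
python3 go.py 393.3 318.5 110 167.3
```

```text
t 14.6 pos [399.9 309.8 172.5] phi 167.5 zax [-0.002 -0.001 -1.   ] w 0.593 gf 0.0 F [-0.1  0.5  0.8]
tool shift mm [ 8.2  7.2 62.5]
rz 0.003
```

```bash

python3 -m jog '[[0.008,0.007,0.02,0,0,0.003,0.05],[0,0,0.03,0,0,0,0.05],[0,0,0.02,0,0,0,0.05],[0,0,0,0,0,0,0.05],[0,0,0,0,0,0,0.05]]' >/dev/null
python3 go.py 393.3 318.5 56 167.3
python3 - <<'E'
from h import *
s=sense()
s=eyes.capture('scene')[:,:,::-1];t=eyes.capture('top')[:,:,::-1]
u=lambda i,x,y,w,h,k: cv2.resize(i[y:y+h,x:x+w],None,fx=k,fy=k,interpolation=cv2.INTER_CUBIC)
cv2.imwrite('pics/c3.png',np.hstack([u(t,110,240,70,80,5),u(s,430,130,80,80,5)]))
E
```

```text
t 15.1 pos [394.8 317.5 104.1] phi 167.16 zax [-0. -0. -1.] w 0.586 gf 0.0 F [ 0.1 -0.4 -0.4]
tool shift mm [ 1.7  0.7 48.1]
rz -0.002
```

View pics/c3.png

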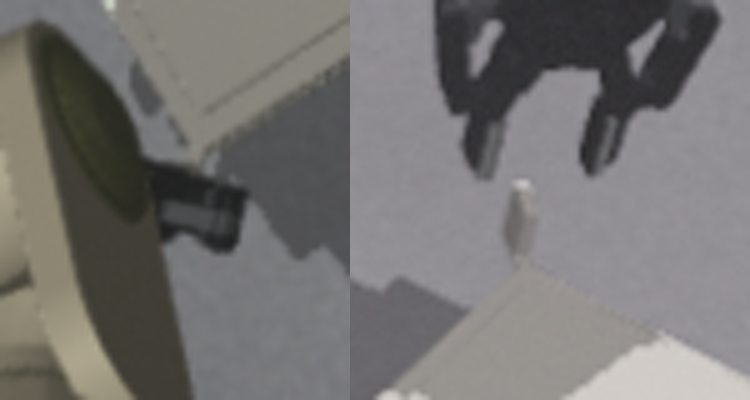

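The fingers are at crop (483,175) and (598,170), astride the tab top at (520,185). I'll check this offset numerically before descending.

```bash
python3 - <<'E'
from h import *
m=sense()['eef_pos'];yt=np.array([np.cos(np.radians(77.2)),np.sin(np.radians(77.2)),0])
for o in(-25,0,25):
    p=proj('scene',[m+yt*o+[0,0,-11], (m+yt*o)*[1,1,0]+[0,0,76]]); print(o,((p-[430,130])*5+[350,0]).round(0))
E
```

```text
-25 [[481. 174.]
 [474. 201.]]
0 [[529. 172.]
 [522. 199.]]
25 [[577. 171.]
 [570. 198.]]
```

```bash

python3 -m jog '[[0.002,0.001,0.02,0,0,0,0.05],[0,0,0.018,0,0,0,0.05],[0,0,0.01,0,0,0,0.05],[0,0,0,0,0,0,0.05]]' 
python3 -m jog '[[0,0,0,0,0,0,0.0],[0,0,0,0,0,0,0.0],[0,0,0,0,0,0,0],[0,0,0,0,0,0,0],[0,0,0,0,0,0,0]]' 110
python3 -m jog '[[0,0,0,0,0,0,0.0],[0,0,0,0,0,0,0.0]]'
python3 go.py 393.3 318.5 56 167.3
```

```text
time_s: 15.6
eef_pos: [392.5, 319.5, 55.5]
ee_rot: [-0.0, 0.111, 0.994, -0.0]
force: [-0.0, 0.2, 0.2]
grip_width: 0.585
grip_force: 0.0
time_s: 16.1
eef_pos: [392.9, 320.0, 56.6]
ee_rot: [0.001, 0.111, 0.994, 0.0]
force: [-3.3, -0.7, 6.5]
grip_width: 0.077
grip_force: 108.8
time_s: 16.3
eef_pos: [392.9, 319.9, 56.6]
ee_rot: [0.001, 0.111, 0.994, 0.0]
force: [-2.8, -0.7, 5.8]
grip_width: 0.069
grip_force: 108.6
t 16.3 pos [392.9 319.9  56.6] phi 167.25 zax [ 0.001  0.    -1.   ] w 0.069 gf 108.6 F [-2.8 -0.7  5.8]
tool shift mm [-0.7 -1.3  0.6]
rz -0.001
```

Gripped. Now peel, pivoting about the far corner.

```bash

python3 -m jog '[[-0.0004,0,-0.0051,0,0.02,0,0],[-0.0004,0,-0.0051,0,0.02,0,0],[-0.0004,0,-0.0051,0,0.02,0,0]]' 
python3 -m jog '[[-0.0004,0,-0.0051,0,0.02,0,0],[-0.0004,0,-0.0051,0,0.02,0,0],[-0.0004,0,-0.0051,0,0.02,0,0],[-0.0004,0,-0.0051,0,0.02,0,0],[0,0,0,0,0,0,0]]'
python3 go.py
python3 - <<'E'
from h import *
s=eyes.capture('scene')[:,:,::-1]
cv2.imwrite('pics/p1.png',cv2.resize(s[130:270,400:560],None,fx=4,fy=4,interpolation=cv2.INTER_CUBIC))
E
```

```text
time_s: 16.6
eef_pos: [395.2, 319.4, 71.7]
ee_rot: [-0.029, 0.111, 0.993, 0.004]
force: [4.2, -1.4, -2.5]
grip_width: 0.069
grip_force: 107.5
time_s: 17.1
eef_pos: [398.2, 318.6, 91.8]
ee_rot: [-0.069, 0.111, 0.991, 0.008]
force: [-0.2, -0.7, 0.7]
grip_width: 0.072
grip_force: 107.8
t 17.1 pos [398.2 318.6  91.8] phi 167.21 zax [-0.135  0.032 -0.99 ] w 0.072 gf 107.8 F [-0.2 -0.7  0.7]
```

View pics/p1.png

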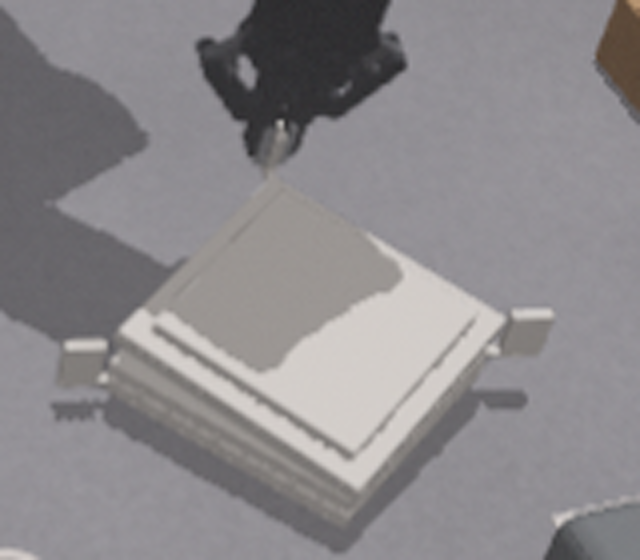

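The cover's tab corner is up with the far corner (crop (355,490)) still on the pile, and the pile's own tabs haven't moved. Now I lift straight up while keeping the tilt.

```bash

python3 -m jog '[[0.0006,0,-0.004,0,0,0,0],[0.0006,0,-0.004,0,0,0,0],[0.0006,0,-0.004,0,0,0,0],[0.0006,0,-0.004,0,0,0,0],[0.0006,0,-0.004,0,0,0,0]]'
python3 -m jog '[[0.0014,0,-0.01,0,0,0,0],[0.0028,0,-0.02,0,0,0,0],[0.0028,0,-0.02,0,0,0,0],[0.0028,0,-0.02,0,0,0,0],[0.0028,0,-0.02,0,0,0,0]]'
python3 -m jog '[[0,0,0,0,-0.028,0,0],[0,0,0,0,-0.028,0,0],[0,0,0,0,-0.028,0,0],[0,0,0,0,-0.028,0,0],[0,0,0,0,-0.028,0,0]]'
python3 -m jog '[[0,0,0,0,0,0,0],[0,0,0,0,0,0,0]]'
python3 go.py
python3 - <<'E'
from h import *
s=eyes.capture('scene')[:,:,::-1]
cv2.imwrite('pics/p2.png',cv2.resize(s[60:270,400:600],None,fx=2.8,fy=2.8,interpolation=cv2.INTER_CUBIC))
E
```

```text
time_s: 17.65
eef_pos: [397.2, 318.7, 111.8]
ee_rot: [-0.069, 0.111, 0.991, 0.008]
force: [-0.0, -0.3, -1.5]
grip_width: 0.075
grip_force: 107.7
time_s: 18.15
eef_pos: [397.3, 318.6, 203.9]
ee_rot: [-0.069, 0.111, 0.991, 0.008]
force: [-0.3, -0.6, -1.2]
grip_width: 0.074
grip_force: 107.7
time_s: 18.65
eef_pos: [397.0, 318.6, 201.8]
ee_rot: [0.001, 0.111, 0.994, -0.0]
force: [-0.5, -0.2, -1.4]
grip_width: 0.076
grip_force: 107.7
time_s: 18.85
eef_pos: [397.2, 318.7, 202.2]
ee_rot: [-0.0, 0.111, 0.994, -0.0]
force: [-0.1, -0.4, -0.3]
grip_width: 0.074
grip_force: 107.7
t 18.85 pos [397.2 318.7 202.2] phi 167.25 zax [-0. -0. -1.] w 0.074 gf 107.7 F [-0.1 -0.4 -0.3]
```

View pics/p2.png

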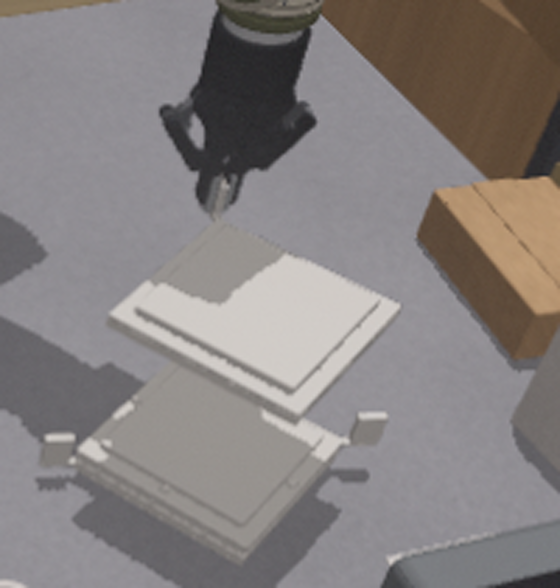

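The cover is free, level and held by its tab, and the pile remains in place. Now swing it over the tray.

```bash

python3 -m jog '[[-0.01,-0.008,0,0,0,0.025,0],[-0.0198,-0.0158,0,0,0,0.05,0],[-0.0198,-0.0158,0,0,0,0.05,0],[-0.0198,-0.0158,0,0,0,0.05,0],[-0.0198,-0.0158,0,0,0,0.05,0]]'>/dev/null
python3 -m jog '[[-0.0198,-0.0158,0,0,0,0.05,0],[-0.0198,-0.0158,0,0,0,0.05,0],[-0.0198,-0.0158,0,0,0,0.05,0],[-0.0198,-0.0158,0,0,0,0.05,0],[-0.0198,-0.0158,0,0,0,0.05,0]]'>/dev/null
python3 -m jog '[[-0.0198,-0.0158,0,0,0,0.05,0],[-0.0198,-0.0158,0,0,0,0.05,0],[-0.0198,-0.0158,0,0,0,0.05,0],[-0.0198,-0.0158,0,0,0,0.05,0],[-0.0198,-0.0158,0,0,0,0.05,0]]'>/dev/null
python3 -m jog '[[-0.0198,-0.0158,0,0,0,0.05,0],[-0.0198,-0.0158,0,0,0,0.05,0],[-0.0198,-0.0158,0,0,0,0.05,0],[-0.0198,-0.0158,0,0,0,0.05,0],[-0.01,-0.008,0,0,0,0.025,0]]'
python3 go.py 489.5 -164.3 185 110
```

```text
time_s: 20.9
eef_pos: [499.8, -136.0, 202.2]
ee_rot: [-0.0, 0.555, 0.832, -0.0]
force: [0.3, 0.3, -1.9]
grip_width: 0.077
grip_force: 107.7
t 20.9 pos [ 499.8 -136.   202.2] phi 112.54 zax [-0. -0. -1.] w 0.077 gf 107.7 F [ 0.3  0.3 -1.9]
tool shift mm [-22.2 -20.4  17.2]
rz 0.044
```

```bash

python3 -m jog '[[-0.0075,-0.007,0.006,0,0,0.015,0],[-0.0075,-0.007,0.006,0,0,0.015,0],[-0.007,-0.0065,0.005,0,0,0.014,0],[0,0,0,0,0,0,0],[0,0,0,0,0,0,0]]'>/dev/null
python3 -m jog '[[0,0,0,0,0,0,0],[0,0,0,0,0,0,0],[0,0,0,0,0,0,0]]' >/dev/null
python3 go.py 489.5 -164.3 185 110
python3 - <<'E'
from h import *
s=eyes.capture('scene')[:,:,::-1];t=eyes.capture('top')[:,:,::-1]
# predicted lower-edge outline of a level cover held here
p=sense()['eef_pos'];f=np.radians(110);X=np.array([-np.cos(f),-np.sin(f),0]);Y=np.array([-X[1],X[0],0])
c=p+137*X+[0,0,8-29]; print('mid',c+[0,0,11])
for n,i in(('scene',s),('top',t)):
    i=np.ascontiguousarray(i); q=proj(n,[c+120*X,c+120*Y,c-120*X,c-120*Y]); print(n,q.round(0).tolist())
    cv2.polylines(i,[q.round().astype(np.int32)],True,(0,0,255),1)
    if n=='scene': a=cv2.resize(i[120:340,130:430],(400,293))
    else: b=cv2.resize(i[130:330,280:500],(400,364))
o=np.zeros((364,800,3),np.uint8);o[:293,:400]=a;o[:,400:]=b
cv2.imwrite('pics/f.png',o); s2=s.copy(); cv2.imwrite('pics/fs.png',s)
E
```

```text
t 21.7 pos [ 489.7 -161.3  185.5] phi 110.31 zax [ 0. -0. -1.] w 0.073 gf 107.7 F [ 0.8 -0.9 -1.9]
tool shift mm [-2.8 -1.2  0.5]
rz 0.005
mid [ 536.42982172 -290.14627879  175.40138439]
scene [[183.0, 256.0], [268.0, 267.0], [285.0, 207.0], [209.0, 198.0]]
top [[457.0, 192.0], [387.0, 161.0], [356.0, 230.0], [426.0, 262.0]]
```

View pics/f.png

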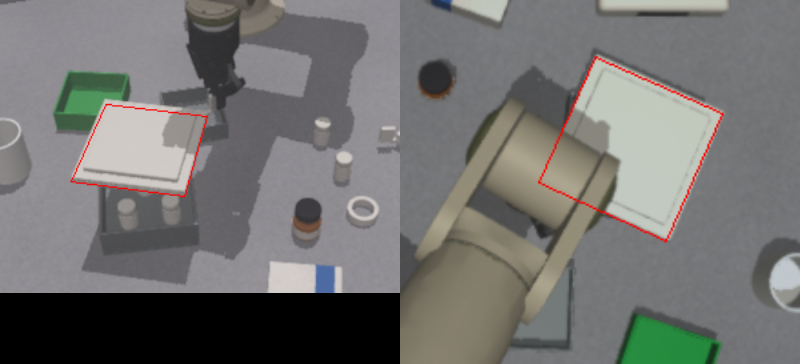

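The picture shows the cover level, matching the predicted outline in both views, with its middle at about (536,-290,175) over the tray. The bottles stand in the tray at crop (128,213) and (172,208), and the other two are still in place at (322,130) and (344,165).

```bash
python3 -c "
from rig import finish_job; print(finish_job())"
```

```text
the job is handed in; nothing more can be done
None
```

Job handed in, no verdict returned: three bottles stand in the tray, the top cover was peeled tab corner first, and it is held level and still by its tab about 175 mm above the bench, within about 5 mm of the tray's centre.

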